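Catch the thread, close the jar and lock it for the round

ROBOT

A 6-joint arm with a two-finger parallel gripper is mounted at the origin on the work surface. World frame = base frame: x ahead of the robot, y to its left, z up, the work surface at z = 0. Lengths are in mm, angles in rad, forces in N, time in s.
With the tool pointing down it reaches from about 375 to 925 mm from the base axis. Payload 5.7 kg.
Tool frame: the origin (TCP) lies at the very end of the fingers, on their centre line; the grasp point (between the pads) lies 19 mm behind it; z points along the fingers, y is the line along which they close (so a half turn about z gives the same grasp; the last joint's range is limited). The gripper opens to 85 mm and grips with 20 to 120 N. Pads are 22 mm wide; open, the fingers measure 114 mm over their backs; the gripper's body (76 mm by 85 mm) begins 54 mm behind the grasp point. The pads swing forward as they close: fully open they stand 13 mm farther back than shut.
Start: joints at [-1.39, 0.359, 1.51, -0, 1.272, -0.115], TCP at [174.888, -573.914, 231.267] pointing down, gripper open.
Joint ranges: [-2.97, 2.97], [-1.01, 2.36], [0.21, 2.38], [-0.96, 4.11], [0.2, 2.71], [-2.98, 2.98]. Speed limits (rad/s): [2.39, 2.39, 3.14, 3.14, 3.14, 3.14].

INTERFACE

Orientations are given as a unit quaternion [w, x, y, z].
In Python, from bench import arm gives the robot as it stands.
- The arm moves only by the tool nudge_tcp, called after "Request:" as a command line: name --argument value ..., lists and objects as JSON in quotes. Schema: {"type":"object","properties":{"rows":{"type":"array","items":{"type":"array","items":{"type":"array","items":{"type":"number"},"minItems":6,"maxItems":6},"minItems":1,"maxItems":10},"minItems":1,"maxItems":1},"finger_gap":{"type":"number"},"grip_n":{"type":"number"},"only":{"type":"string"},"quiet":{"type":"boolean"},"lines":{"type":"string"}},"required":["rows"],"additionalProperties":false}. rows is a list that holds a single list of rows (three levels of brackets), with 1 to 10 rows, each of 6 numbers: dx, dy, dz in normalised numbers (1 is 600 mm), then a rotation vector rx, ry, rz in fractions of the full range, 1 being 2 rad; each row is the pose to reach, as a shift and turn from the pose commanded when the call began, along the tool's axes at that moment; what a row does not reach only later rows make up. A row lasts 1/12 s, in which the tool goes at most 41.7 mm and 0.125 rad, less where a joint would pass 70% of its speed; a pose out of reach is approached as far as the arm can. finger_gap is the opening from 0.0 (shut) to 1.0 (fully open), set as the call begins (left out keeps the last). The fingers move at their own pace and stop on an object; grip_n is the grip in N (left out, the last holds). Time passes only in rows, so rows that do not move let the fingers close. The tool returns the time, the measured TCP pose, the force, the opening and the grip force at its end. only (a regular expression) keeps the lines of the reply that match it, lines (a string "A,B") keeps lines A to B, and quiet returns only ok. No shift or turn number may pass 1 either way. Input that does not fit is refused with a message, and nothing moves.
- arm.state(): the state, without advancing time (a new reading comes with each control period).
- arm.get_image(name): name is "scene" or "top" or "wrist"; returns a dict with "img" (420x560x3 uint8, red, green, blue), "fov_y" (degrees; the focal length in pixels is half the picture's height over the tangent of half this angle, whatever the lens; pixels are square), "cx", "cy" (the principal point, pixels), "rvec" (rotation vector, rad) and "tvec" (3), from world to camera coordinates, as OpenCV has them; the wrist camera has in their place "tool_from_camera" (4x4, takes a point from camera to tool coordinates, whose origin is the TCP and whose axes are the flange's). Camera axes: x right, y down, z forward; pixel columns grow to the right and rows downward; lengths in mm; the calibration is good to about 2 mm. The wrist camera is an equidistant fisheye: a pixel r from the principal point sees the ray r / f radians off the axis. A picture is of the moment at which its call begins: read the wrist's pose just before it. There is no depth.
- arm.close_job(): hands the job in; it is judged then, once.
The state is a dict: "t": time; "joints": joint angles; "joint_velocities": joint speeds; "joint_torque": joint torques, N m; "tool_pos": TCP position; "ee_rot": TCP orientation; "force": force on the tool from outside, world axes, zero at the start; "moment": the same for the moment, N m; "finger_gap": opening from 0.0 (shut) to 1.0 (fully open); "grip_force": force on a finger pad.
Only numpy, scipy, OpenCV 4.12 (cv2) and the standard library are available. Lean on these libraries where they do the work, as an engineer would, in place of code of your own. Each camera call takes 0.05 s, during which the arm holds its last target. There are 200 camera calls.

TASK

The jar's cap has been put on without catching its thread: without taking it off, turn it backward (counter-clockwise from above) until it drops onto the thread start, then screw it forward, level and without forcing, until it is fully home. Then swing the steel keeper arm across until it lies over the middle of the cap, and leave the tumblers, tins and opener as they are.

Things in the scene. Friction and masses are not known exactly. Their poses are not given: they have to be found in the camera images.
- jar: Squat amber glass jar, 100 mm across, shoulder 69 mm high, fixed in a steel holder screwed to the shelf (130 x 200 x 6 mm foot plate); it cannot move or turn. Beside it a 22 mm post carries a swinging keeper arm. Origin on the jar's axis at shelf level, z up; the post stands 100 mm along the jar's +y. Turning against a stop with over 2.5 Nm would spoil the thread.
- jar_rim (a point): Centre of the jar's 66 mm neck rim, 96 mm above the shelf, under the cap; axes as the jar's. Right-hand three-start thread: three flat-topped collar segments, each with an upright stop at its clockwise end and, past its counter-clockwise end, a 20 degree gap (thread start). From the gap a channel leads clockwise and down under the collar to a hard stop.
- cap: Loose aluminium screw cap, 89 mm across, 0.12 kg, top plate 26 mm above its lower edge, turned by the grip bar on top. Origin on its axis at its lower edge, z up. Starts level but unengaged, lying on the collar: origin 88.5 mm above the jar's, yaw relative to the jar 0 to 0.87 rad. It turns with very little torque and has about 1.5 mm of play sideways.
- cap_lugs (a point): Point on the cap's axis, 4 mm above its origin, level with its 3 inner lugs. Turned forward at first, they hit the stops. Turned back to relative yaw 1.30 to 1.50 rad (a wall stops it there) the cap, if free to fall, drops 10 mm: cap origin 78.5 mm above the jar's. Then turned forward it sinks 5 mm more to the hard stop, fully home: relative yaw 0, origin 73.5 mm above the jar's.
- cap_bar (a point): Centre of the top edge of the cap's straight upright grip bar: 76 mm long along the cap's x, 12 mm thick along its y, standing 25 mm above the cap's plate; this point is 51 mm above the cap's origin, axes as the cap's. Fingers straddling the bar about 15 mm apart turn the cap yet let it fall and sink; a tight grip holds it up.
- keeper (a joint): Swing of the keeper arm on its post, rad, growing clockwise seen from above: at 0 it points along the jar's +x, at 1.57 along the jar's -y, over the cap's middle; stops at -0.6 and 1.6. Starts at -0.5 to 0.2, stays where left (0.04 Nm). Flat bar 24 mm wide, reaching 130 mm from the axis, 128 to 136 mm above the shelf: clears the bar (by 3.5 mm) only when the cap is home.
- keeper_peg (a point): Top centre of the upright push peg on the keeper arm: 16 mm thick, 35 mm tall, top 171 mm above the shelf, 110 mm from the post's axis.
- keeper_hinge (a point): Point on the keeper's vertical hinge axis, 136 mm above the shelf, on top of the arm.
- tumbler0: Clear glass tumbler, 68 mm across, 85 mm tall, loose and standing upright; origin under its centre. A bystander.
- tumbler1: Clear glass tumbler, 68 mm across, 85 mm tall, loose and standing upright; origin under its centre. A bystander.
- tumbler2: Clear glass tumbler, 68 mm across, 85 mm tall, loose and standing upright; origin under its centre. A bystander.
- tumbler3: Clear glass tumbler, 68 mm across, 85 mm tall, loose and standing upright; origin under its centre. A bystander.
- tin0: Round matte black mint tin, 66 mm across, 22 mm tall, lying flat, loose; origin under its centre. A bystander.
- tin1: Round matte black mint tin, 66 mm across, 22 mm tall, lying flat, loose; origin under its centre. A bystander.
- opener: Chrome bottle opener lying flat, 140 mm long along its x, 7 mm thick, loose; origin under its middle. A bystander.

How it is judged (in metres and radians):
On the way, in this order (a step that is already met when the one before it is completed fails the run):
1. the cap has dropped from the top of the collar onto the thread start (z of cap in the frame of jar below 0.0805 m), for 0.1 s.
2. the cap is screwed fully home and level (z of cap in the frame of jar below 0.0755 m and angle between the x axis of cap and the x axis of jar, either way round below 0.2 rad and angle between cap's own z axis and vertical below 0.06 rad), for 0.2 s.
3. the keeper arm lies over the middle of the cap (value of joint keeper above 1.42 rad), for 0.2 s.
At the end, for the whole second after the job is handed in: The cap is fully home (its origin no more than 75.5 mm above the jar's, level within 0.06 rad, within 0.2 rad of the stop), the keeper arm stands at more than 1.42 rad, over the middle of the cap, and both are at rest (all of step 2 and value of joint keeper above 1.42 rad and linear speed of cap below 0.02 m/s and velocity of joint keeper below 0.05 rad/s); the robot touches nothing.
It fails at once if the cap is lifted off the jar (raised more than 12 mm above where it started) (z of cap in the frame of jar above 0.1005 m).
It fails at once if the cap is tipped by more than 0.2 rad (angle between cap's own z axis and vertical above 0.2 rad).
It fails at once if the cap is forced: more than 80 N between cap and jar (contact force between cap and jar above 80 N).
It fails at once if a tumbler, tin or the opener is moved more than 30 mm, or a tumbler is tipped (distance of any of tumbler0, tumbler1, tumbler2, tumbler3, tin0, tin1, opener from where it was at the start of the episode above 0.03 m or angle between any of tumbler0, tumbler1, tumbler2, tumbler3's own z axis and vertical above 0.4 rad).
It also fails if it takes over 53 s, if anything falls off the work surface, if the arm or the gripper's body presses on something with over 40 N, if the wrist force passes 120 N, or if a joint passes its speed limit or range.

## Working session

There is one attempt and no reset: what is moved stays moved. The work goes in short steps, Python scripts to look and compute and a tool call to move; the robot and the scene stay as the last step left them, time stands still between calls to the robot, and variables do not carry over. Pictures are saved under pics/ and viewed, at most 13 in all, crops included, and the job is handed in when it is done.

```bash
ls; mkdir -p pics; python3 - <<'E'
from bench import arm
import cv2,json,pickle
d={}
for n in("scene","top"):
    r=arm.get_image(n); d[n]=r; cv2.imwrite(f"pics/{n}0.png",r["img"][:,:,::-1])
    print(n,{k:v for k,v in r.items() if k!="img"})
pickle.dump(d,open("im0.pkl","wb"))
print(arm.state())
E
```

```text
bench.py
pics
scene {'fov_y': 55.24383862099821, 'cx': 283.99036960019333, 'cy': 212.71400175285783, 'rvec': array([ 1.86196783,  1.2943792 , -0.69627325]), 'tvec': array([-194.97285049, -163.77317501, 1557.38922336])}
top {'fov_y': 46.76885318867102, 'cx': 282.0065446252768, 'cy': 209.30507208950505, 'rvec': array([ 2.13836245, -2.16651269,  0.13458973]), 'tvec': array([  14.43341707,  542.02481371, 1559.46432733])}
{'t': 0.1, 'joints': array([-1.39006848e+00,  3.59446221e-01,  1.51132740e+00,  3.80913783e-05,
        1.27249673e+00, -1.15097330e-01]), 'joint_velocities': array([ 0.00031621, -0.00116906, -0.0023418 , -0.00016507,  0.00107672,
       -0.0002122 ]), 'joint_torque': array([-1.14091879e-03, -5.28652668e+01, -2.79350191e+01, -3.05717667e-04,
        5.07653414e-03, -2.29375260e-06]), 'tool_pos': array([ 174.81435342, -573.3302744 ,  230.52853842]), 'ee_rot': array([-8.38994779e-04,  9.89081341e-01,  1.47368235e-01, -9.33203100e-06]), 'force': array([ 0.06886332,  0.20399097, -0.42346521]), 'moment': array([0.01381512, 0.01012526, 0.00198455]), 'grip_force': 0.0, 'finger_gap': 1.0043330646740378}
```

View pics/scene0.png

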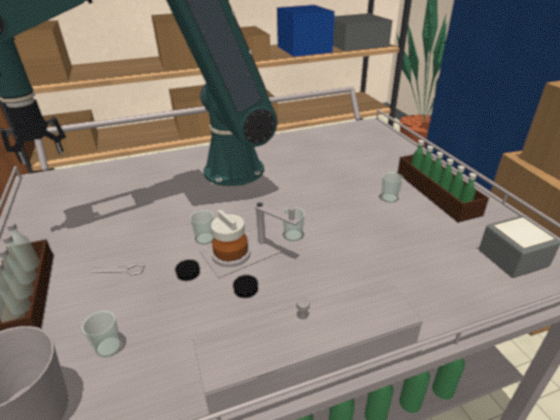

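View pics/top0.png

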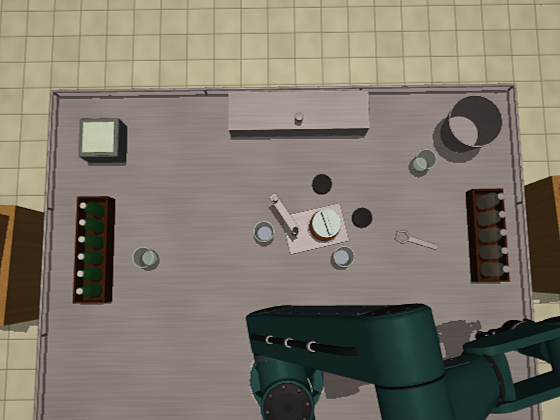

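The scene view shows the jar with its white cap at about (229,235), the post at (262,210) and the peg at (291,215). In the top view the cap is at (325,223), the post at (295,231) and the peg at (274,198). I'll enlarge both around the jar.

```bash
python3 - <<'E'
import cv2,pickle,numpy as np
d=pickle.load(open("im0.pkl","rb"))
a=d["top"]["img"][180:265,245:365,::-1]; b=d["scene"]["img"][190:285,180:310,::-1]
a=cv2.resize(a,None,fx=6,fy=6,interpolation=cv2.INTER_CUBIC)[:300*2]; b=cv2.resize(b,None,fx=6,fy=6,interpolation=cv2.INTER_CUBIC)
cv2.imwrite("pics/t1.png",a);cv2.imwrite("pics/s1.png",b);print(a.shape,b.shape)
E
```

```text
(510, 720, 3) (570, 780, 3)
```

View pics/t1.png

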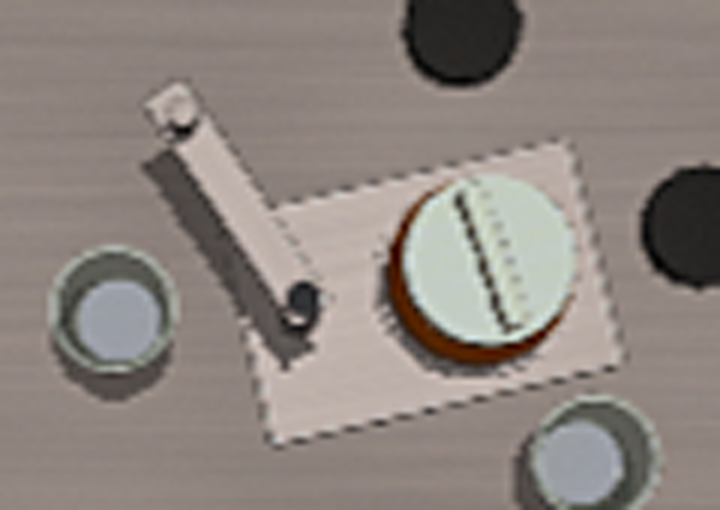

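View pics/s1.png

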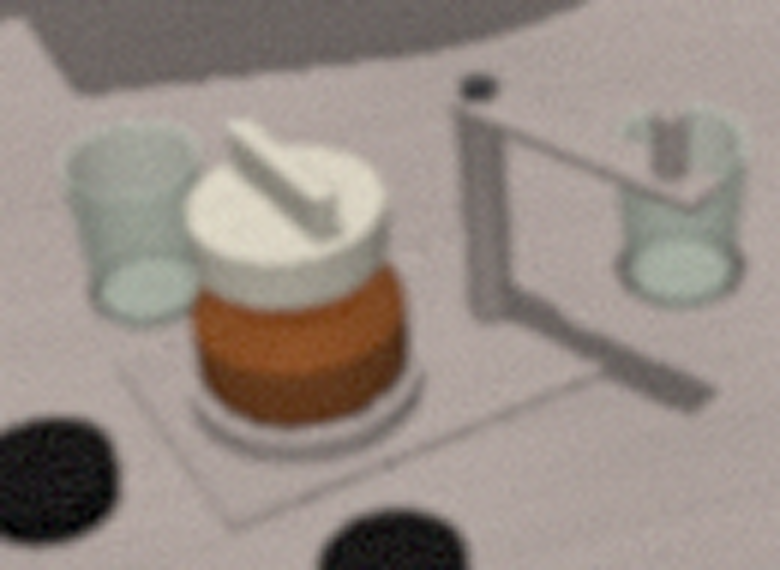

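The top crop shows the foot-plate corners at (572,142), (622,365) and (275,442), the cap disc centred at (489,260), the bar running about (472,190)–(518,328), the post at (302,300) and the peg at (176,105). The scene crop shows the same things: bar ends (238,125) and (328,215), peg top (672,118), post top (478,88).

```bash
cat >h.py <<'E'
import numpy as np,cv2
def K(r):
    f=r["img"].shape[0]/2/np.tan(np.radians(r["fov_y"]/2)); return np.array([[f,0,r["cx"]],[0,f,r["cy"]],[0,0,1.]])
def P(r):
    return K(r)@np.c_[cv2.Rodrigues(r["rvec"])[0],r["tvec"]]
def tri(r1,p1,r2,p2):
    X=cv2.triangulatePoints(P(r1),P(r2),np.float64(p1).reshape(2,1),np.float64(p2).reshape(2,1)); return (X[:3]/X[3]).ravel()
def plane(r,p,z):
    R=cv2.Rodrigues(r["rvec"])[0]; c=-R.T@r["tvec"]; d=R.T@np.linalg.inv(K(r))@[*p,1]; return c+d*(z-c[2])/d[2]
E
python3 - <<'E'
import pickle; from h import *
np.set_printoptions(precision=1,suppress=True)
d=pickle.load(open("im0.pkl","rb"));T,S=d["top"],d["scene"]
t=lambda x,y:((x+.5)/6-.5+245,(y+.5)/6-.5+180)
s=lambda x,y:((x+.5)/6-.5+180,(y+.5)/6-.5+190)
for n,a,b in [("plate",(489,260),(287,205)),("hinge",(302,298),(478,88)),("peg",(176,105),(672,118)),("bar far",(474,188),(238,125)),("bar near",(518,325),(328,212))]:
    print(n,tri(T,t(*a),S,s(*b)))
print("plate h114.5",plane(T,t(489,260),114.5), plane(S,s(287,205),114.5))
print("peg171",plane(T,t(176,105),171),plane(S,s(672,118),171))
c=[plane(T,t(*p),6) for p in((572,142),(622,365),(275,442))]
print(c, "centre",(c[0]+c[2])/2, np.arctan2(*(c[0]-c[1])[1::-1]),np.arctan2(*(c[2]-c[1])[1::-1]), np.linalg.norm(c[0]-c[1]),np.linalg.norm(c[2]-c[1]))
for z in(139.5,):print("bar",plane(T,t(474,188),z),plane(T,t(518,325),z),plane(S,s(238,125),z),plane(S,s(328,212),z))
from bench import arm
import scipy.spatial.transform as q
r=arm.state();print(q.Rotation.from_quat(np.roll(r["ee_rot"],-1)).as_matrix())
E
```

```text
plate [ 487.6 -129.3  112.7]
hinge [466.7 -31.7 139.2]
peg [562.   29.6 168.1]
bar far [ 515.8 -130.8  176.3]
bar near [ 460.5 -130.2   90.1]
plate h114.5 [ 487.4 -129.3  114.5] [ 490.2 -129.6  114.5]
peg171 [561.9  30.7 171. ] [565.6  26.3 171. ]
[array([ 563.8, -186.6,    6. ]), array([ 439. , -210.7,    6. ]), array([399.1, -18.5,   6. ])] centre [ 481.5 -102.6    6. ] 0.19085221784304734 1.77543892891642 127.04930473768681 196.35668451785315
bar [ 521.9 -120.4  139.5] [ 451.5 -141.   139.5] [ 456.7 -141.8  139.5] [ 535.7 -119.9  139.5]
[[ 1.   0.3 -0. ]
 [ 0.3 -1.   0. ]
 [ 0.  -0.  -1. ]]
```

The triangulated points agree: jar axis near (488,-129), jar yaw about 0.20, post at (467,-32), peg at (563,29) so the keeper is at about -0.37, and bar yaw about 0.28. Next I'll move above the jar and refine with the wrist camera.

Units first: shifts go in shares of 600 mm and turns go in shares of 2 rad. So 429 mm / 600 = 0.715, -334 mm / 600 = -0.5567.

```bash
cat >>h.py <<'E'
from scipy.spatial.transform import Rotation as Ro
def to(s,x,y,z,yaw):
    "tool-axis shift and turn about tool z to reach world xyz, tool x at world yaw, tool down"
    R=Ro.from_quat(np.roll(s["ee_rot"],-1)); g=Ro.from_matrix([[np.cos(yaw),np.sin(yaw),0],[np.sin(yaw),-np.cos(yaw),0],[0,0,-1]])
    return R.inv().apply(np.array([x,y,z])-s["tool_pos"]).round(1),(R.inv()*g).as_rotvec().round(3)
def show(s):
    R=Ro.from_quat(np.roll(s["ee_rot"],-1)).as_matrix()
    print("t",round(s["t"],2),"pos",s["tool_pos"].round(1),"yaw",round(np.arctan2(R[1,0],R[0,0]),3),"F",s["force"].round(1),"M",s["moment"].round(2),"gap",round(s["finger_gap"],3),"j",s["joints"].round(2))
E
```

Request:
nudge_tcp --rows '[[[0.0717,-0.055,-0.0167,0,0,0],[0.715,-0.5567,-0.05,0,0,0],[0.715,-0.5567,-0.05,0,0,0],[0.715,-0.5567,-0.05,0,0,0],[0.715,-0.5567,-0.05,0,0,0],[0.715,-0.5567,-0.05,0,0,0],[0.715,-0.5567,-0.05,0,0,0],[0.715,-0.5567,-0.05,0,0,0],[0.715,-0.5567,-0.05,0,0,0],[0.715,-0.5567,-0.05,0,0,0]]]' --finger_gap 1.0

```text
t: 0.93
tool_pos: [414.7, -232.1, 255.6]
ee_rot: [-0.0, 0.989, 0.147, -0.0]
force: [0.7, -1.2, -0.1]
finger_gap: 0.999
grip_force: 0.0
```

```bash
python3 -c "
from h import *;from bench import arm
s=arm.state();show(s);print(to(s,488,-129,260,.28))"
```

```text
t 0.93 pos [ 414.7 -232.1  255.6] yaw 0.296 F [ 0.7 -1.2 -0.1] M [ 0.   -0.02  0.02] gap 0.999 j [-0.66  0.15  1.74  0.    1.25  0.62]
(array([100.1, -77.3,  -4.4]), array([-0.   ,  0.   ,  0.016]))
```

Scaled: 98 mm / 600 = 0.1633, -76 mm / 600 = -0.1267.

Request:
nudge_tcp --rows '[[[0.055,-0.0417,-0.0033,0,0,0],[0.11,-0.0833,-0.0067,0,0,0],[0.1633,-0.1267,-0.0067,0,0,0],[0.1633,-0.1267,-0.0067,0,0,0],[0.1633,-0.1267,-0.0067,0,0,0],[0.1633,-0.1267,-0.0067,0,0,0]]]'

```text
t: 1.43
tool_pos: [485.3, -132.9, 259.2]
ee_rot: [-0.0, 0.989, 0.148, -0.001]
force: [0.6, -0.1, 0.8]
finger_gap: 0.998
grip_force: 0.0
```

```bash
python3 - <<'E'
from h import *;from bench import arm
import pickle
s=arm.state();show(s);w=arm.get_image("wrist");pickle.dump((s,w),open("w0.pkl","wb"))
print({k:v for k,v in w.items() if k!="img"})
cv2.imwrite("pics/w0.png",w["img"][:,:,::-1])
E
```

```text
t 1.43 pos [ 485.3 -132.9  259.2] yaw 0.297 F [ 0.6 -0.1  0.8] M [ 0.    0.02 -0.02] gap 0.998 j [-0.4   0.19  1.68 -0.    1.27  0.87]
{'fov_y': 65.70646984690485, 'cx': 277.87630858260076, 'cy': 210.85100588478693, 'tool_from_camera': array([[ 1.04396184e-03, -9.52459935e-01, -3.04662079e-01,
         7.71793244e+01],
       [ 9.99999449e-01,  1.02697737e-03,  2.15998241e-04,
        -1.96582214e-01],
       [ 1.07151389e-04, -3.04662137e-01,  9.52460483e-01,
        -1.41762276e+02],
       [ 0.00000000e+00,  0.00000000e+00,  0.00000000e+00,
         1.00000000e+00]])}
```

View pics/w0.png

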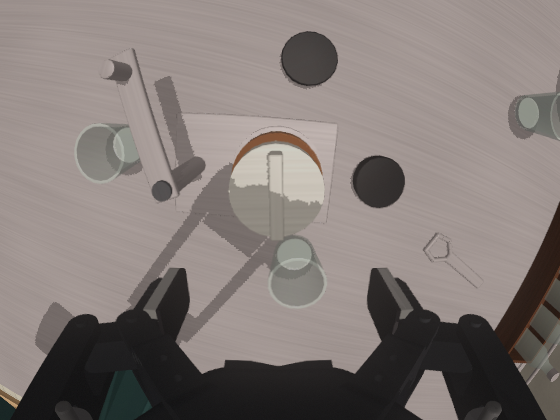

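The wrist view shows the cap disc at (276,190), bar top from (276,157) to (277,240), pivot at (162,190), peg top (108,69), and foot-plate corners (337,125), (326,222) and (180,113). I'll cast these rays.

```bash
cat >>h.py <<'E'
def wray(s,w,p):
    f=w["img"].shape[0]/2/np.tan(np.radians(w["fov_y"]/2)); v=np.array([p[0]-w["cx"],p[1]-w["cy"]]);r=np.hypot(*v);a=r/f
    d=np.array([*(v/max(r,1e-9)*np.sin(a)),np.cos(a)]);M=w["tool_from_camera"];R=Ro.from_quat(np.roll(s["ee_rot"],-1))
    return R.apply(M[:3,3])+s["tool_pos"],R.apply(M[:3,:3]@d)
def wpl(s,w,p,z):
    c,d=wray(s,w,p);return c+d*(z-c[2])/d[2]
E
python3 - <<'E'
import pickle; from h import *
np.set_printoptions(precision=1,suppress=True)
s,w=pickle.load(open("w0.pkl","rb"))
hsv=cv2.cvtColor(w["img"],cv2.COLOR_RGB2HSV)
f=lambda p,z:wpl(s,w,p,z)
print("cap plate c",f((276.5,190),114.5))
# bar ends
a,b=f((276,157),139.5),f((277,240),139.5);print("bar",a,b,(a+b)/2,np.arctan2(*(a-b)[1::-1]),np.linalg.norm(a-b))
print("bar w",f((268.5,190),139.5),f((283.5,190),139.5))
h=f((162,190),139);p=f((108,69),171);print("hinge",h,"peg",p,np.hypot(*(p-h)[:2]),np.arctan2(*(p-h)[1::-1]))
c=[f(q,6) for q in((337,125),(326,222),(180,113))];print(c,np.arctan2(*(c[0]-c[1])[1::-1]),np.arctan2(*(c[2]-c[0])[1::-1])-np.pi/2)
# two-view height of bar/peg: wrist ray vs top-camera ray
d=pickle.load(open("im0.pkl","rb"));T=d["top"]
t=lambda x,y:((x+.5)/6-.5+245,(y+.5)/6-.5+180)
for n,q,tp in(("peg",(108,69),(176,105)),("plate",(276.5,190),(489,260)),("barfar",(276,157),(474,188)),("barnear",(277,240),(518,325))):
    z=np.linspace(60,200,281);e=[np.linalg.norm(f(q,k)-plane(T,t(*tp),k)) for k in z];i=np.argmin(e);print(n,z[i],e[i])
E
```

```text
cap plate c [ 489.8 -130.   114.5]
bar [ 522.2 -119.8  139.5] [ 453.2 -141.8  139.5] [ 487.7 -130.8  139.5] 0.3085013803691908 72.42339101590244
bar w [ 493.9 -121.9  139.5] [ 497.6 -133.8  139.5]
hinge [467.4 -33.2 139. ] peg [558.6  24.4 171. ] 107.87204643615011 0.5628755468555776
[array([ 563.6, -183.7,    6. ]), array([ 441.7, -211.5,    6. ]), array([523.5,   5.2,   6. ])] 0.22411440716194514 0.20951064599319702
peg 162.0 4.9243306015531205
plate 107.0 0.5664707111625558
barfar 139.0 0.616657653034986
barnear 136.0 0.8437335931284848
```

Scaled: 85 mm / 600 = 0.1417, 80 mm / 600 = 0.1333.

```bash
python3 -c "
from h import *;from bench import arm
s=arm.state();show(s);print(to(s,488.6,-130.3,121,.30))"
```

```text
t 1.48 pos [ 485.  -133.5  259.2] yaw 0.296 F [-0.5  0.1 -0.6] M [ 0.03 -0.01  0.04] gap 0.999 j [-0.41  0.19  1.68 -0.    1.27  0.87]
(array([  4.5,  -2. , 138.2]), array([-0.   ,  0.001, -0.004]))
```

Request:
nudge_tcp --rows '[[[0.0067,-0.0017,0.0333,0,0,0],[0.0067,-0.0017,0.0667,0,0,0],[0.0067,-0.0017,0.1,0,0,0],[0.0067,-0.0017,0.1333,0,0,0],[0.0067,-0.0017,0.1417,0,0,0]]]' --finger_gap 0.35

```text
t: 1.9
tool_pos: [486.4, -131.6, 171.8]
ee_rot: [-0.001, 0.989, 0.146, -0.002]
force: [-0.6, 0.4, 1.0]
finger_gap: 0.351
grip_force: 0.0
```

```bash
python3 -c "
from h import *;from bench import arm
s=arm.state();show(s);print(to(s,488.6,-130.3,121,.30))
w=arm.get_image('wrist');cv2.imwrite('pics/w1.png',w['img'][:,:,::-1])"
```

```text
t 1.9 pos [ 486.4 -131.6  171.8] yaw 0.293 F [-0.6  0.4  1. ] M [-0.02 -0.01  0.01] gap 0.351 j [-0.4   0.29  1.78 -0.    1.07  0.88]
(array([ 2.7, -0.5, 50.8]), array([-0.003,  0.004, -0.007]))
```

View pics/w1.png

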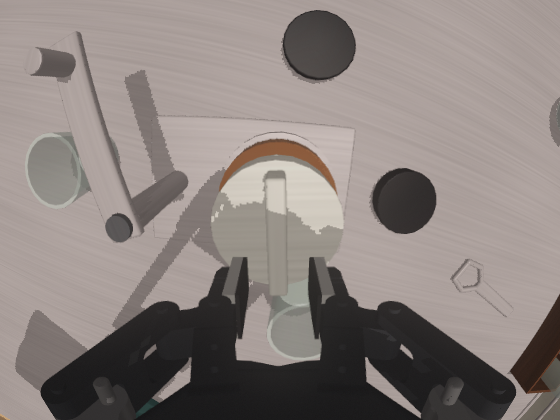

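The fingers (columns 246 and 312) straddle the bar (about 277), well centred. Descending and narrowing.

Scaled: 50 mm / 600 = 0.0833, 45 mm / 600 = 0.075.

Request:
nudge_tcp --rows '[[[0.0033,0,0.025,0,0,0],[0.0033,-0.0008,0.05,0,0,0],[0.0033,-0.0008,0.075,0,0,0],[0.0033,-0.0008,0.0833,0,0,0],[0.0033,-0.0008,0.0833,0,0,0]]]' --finger_gap 0.35 --grip_n 20

```text
t: 2.37
tool_pos: [490.4, -130.3, 124.3]
ee_rot: [-0.0, 0.989, 0.147, -0.001]
force: [0.5, -0.1, 0.0]
finger_gap: 0.353
grip_force: 0.0
```

Request:
nudge_tcp --rows '[[[0,0,0,0,0,0],[0,0,0,0,0,0],[0,0,0,0,0,0]]]' --finger_gap 0.18

```text
t: 2.62
tool_pos: [491.9, -130.2, 125.7]
ee_rot: [0.0, 0.989, 0.147, 0.001]
force: [0.6, 0.6, -0.2]
finger_gap: 0.18
grip_force: 0.0
```

```bash
python3 -c "
from h import *;from bench import arm
s=arm.state();show(s)"
```

```text
t 2.62 pos [ 491.9 -130.2  125.7] yaw 0.296 F [ 0.6  0.6 -0.2] M [-0.01 -0.01  0.01] gap 0.18 j [-0.39  0.36  1.83  0.    0.96  0.88]
```

Scaled: -2 mm / 600 = -0.0033, -1 rad / 2 = -0.5.

Request:
nudge_tcp --rows '[[[-0.0033,0,0.0033,0,0,-0.05],[-0.0033,0,0.0033,0,0,-0.1],[-0.0033,0,0.0033,0,0,-0.15],[-0.0033,0,0.0033,0,0,-0.2],[-0.0033,0,0.0033,0,0,-0.25],[-0.0033,0,0.0033,0,0,-0.3],[-0.0033,0,0.0033,0,0,-0.35],[-0.0033,0,0.0033,0,0,-0.4],[-0.0033,0,0.0033,0,0,-0.45],[-0.0033,0,0.0033,0,0,-0.5]]]'

```text
t: 3.45
tool_pos: [489.6, -130.4, 123.3]
ee_rot: [0.0, 0.796, 0.606, 0.0]
force: [-0.3, -0.1, -0.3]
finger_gap: 0.182
grip_force: 0.6
```

```bash
python3 -c "
from h import *;from bench import arm
s=arm.state();show(s);print(to(s,489,-130,121,1.75))"
```

```text
t 3.45 pos [ 489.6 -130.4  123.3] yaw 1.301 F [-0.3 -0.1 -0.3] M [-0.04  0.02 -0.04] gap 0.182 j [-0.4   0.36  1.83  0.    0.95 -0.13]
(array([ 0.2, -0.6,  2.3]), array([ 0.001,  0.   , -0.449]))
```

Scaled: -0.38 rad / 2 = -0.19.

Request:
nudge_tcp --rows '[[[0,0,0,0,0,-0.025],[0,0,0,0,0,-0.05],[0,0,0,0,0,-0.075],[0,0,0,0,0,-0.1],[0,0,0,0,0,-0.12],[0,0,0,0,0,-0.14],[0,0,0,0,0,-0.16],[0,0,0,0,0,-0.175],[0,0,0,0,0,-0.19],[0,0,0,0,0,-0.19]]]'

```text
t: 4.28
tool_pos: [489.3, -130.2, 123.2]
ee_rot: [0.0, 0.669, 0.744, 0.0]
force: [-0.3, -0.4, -0.3]
finger_gap: 0.177
grip_force: 0.2
```

```bash
python3 -c "
from h import *;from bench import arm
import pickle
s=arm.state();show(s)
w=arm.get_image('wrist');pickle.dump((s,w),open('w2.pkl','wb'));cv2.imwrite('pics/w2.png',w['img'][:,:,::-1])"
```

```text
t 4.28 pos [ 489.3 -130.2  123.2] yaw 1.677 F [-0.3 -0.4 -0.3] M [ 0.04  0.1  -0.  ] gap 0.177 j [-0.4   0.36  1.83  0.    0.95 -0.5 ]
```

View pics/w2.png

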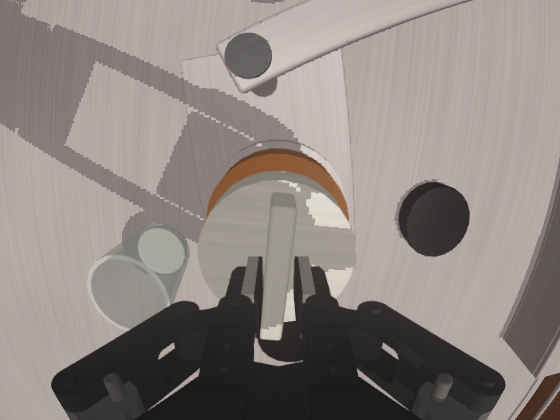

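The bar runs from (271,335) to (284,197), skewed between the fingers at columns 260 and 297, so there is a small lag. I'll compute its yaw.

```bash
python3 - <<'E'
import pickle; from h import *
s,w=pickle.load(open("w2.pkl","rb"))
for z in(139.5,129.5):
    a,b=wpl(s,w,(284,198),z),wpl(s,w,(271,338),z);print(z,a.round(1),b.round(1),np.arctan2(*(a-b)[1::-1]),np.linalg.norm(a-b))
    l,r=wpl(s,w,(199,248),z-25),wpl(s,w,(355,248),z-25);print("cap dia",np.linalg.norm(l-r))
E
```

```text
139.5 [486.5 -87.1 139.5] [ 488.3 -158.3  139.5] 1.596060458189323 71.27406373031897
cap dia 80.61703541729428
129.5 [487.  -89.8 129.5] [ 488.9 -166.7  129.5] 1.5960604581893234 76.95438855769855
cap dia 85.97452723592761
```

Scaled: -0.06 rad / 2 = -0.03.

Request:
nudge_tcp --rows '[[[0,0,0,0,0,-0.015],[0,0,0,0,0,-0.03],[0,0,0,0,0,-0.03],[0,0,0,0,0,-0.03]]]'

```text
t: 4.67
tool_pos: [489.0, -130.2, 122.8]
ee_rot: [-0.0, 0.647, 0.763, -0.0]
force: [-1.7, 0.8, 0.7]
finger_gap: 0.184
grip_force: 0.8
```

```bash
python3 - <<'E'
import pickle; from h import *;from bench import arm
show(arm.state())
s,w=pickle.load(open("w0.pkl","rb"));print("w0 dia",np.linalg.norm(wpl(s,w,(229,188),114.5)-wpl(s,w,(325,188),114.5)))
r=arm.get_image("scene");d=pickle.load(open("im0.pkl","rb"))["scene"]
def edge(im): # top row of the amber body, per column
    h=cv2.cvtColor(im,cv2.COLOR_RGB2HSV);m=(h[:,:,1]>130)&(h[:,:,0]<20)
    return [int(np.argmax(m[220:270,c]))+220 for c in range(218,244,4)]
print(edge(d["img"]),edge(r["img"]))
E
```

```text
t 4.67 pos [ 489.  -130.2  122.8] yaw 1.734 F [-1.7  0.8  0.7] M [ 0.08  0.23 -0.06] gap 0.184 j [-0.4   0.36  1.83  0.    0.95 -0.56]
w0 dia 87.59621247153413
[241, 242, 242, 242, 241, 240, 236] [244, 245, 245, 245, 244, 242, 239]
```

The cap's edge is 3 px lower in the scene, which matches a 10 mm drop. Now screwing forward, following down.

Scaled: 11 mm / 600 = 0.0183, 10 mm / 600 = 0.0167, 1 rad / 2 = 0.5.

Request:
nudge_tcp --rows '[[[0,0,0.005,0,0,0.05],[0,0,0.01,0,0,0.1],[0,0,0.0133,0,0,0.15],[0,0,0.0133,0,0,0.2],[0,0,0.0133,0,0,0.25],[0,0,0.0133,0,0,0.3],[0,0,0.0133,0,0,0.35],[0,0,0.015,0,0,0.4],[0,0,0.0167,0,0,0.45],[0,0,0.0183,0,0,0.5]]]'

```text
t: 5.55
tool_pos: [490.7, -130.8, 113.1]
ee_rot: [0.001, 0.934, 0.357, 0.001]
force: [-2.5, 3.5, 19.1]
finger_gap: 0.181
grip_force: 23.1
```

```bash
python3 -c "
from h import *;from bench import arm
s=arm.state();show(s);print(to(s,489,-130,111,.05))"
```

```text
t 5.55 pos [ 490.7 -130.8  113.1] yaw 0.731 F [-2.5  3.5 19.1] M [0.54 0.51 0.72] gap 0.181 j [-0.4   0.37  1.84  0.    0.92  0.44]
(array([-0.8, -1.7,  2.1]), array([ 0.002, -0.002,  0.681]))
```

An upward force of 19 N is unexpected. I'll raise a bit and look.

Scaled: -4 mm / 600 = -0.0067, -2 mm / 600 = -0.0033, -0.12 rad / 2 = -0.06.

Request:
nudge_tcp --rows '[[[0,0,-0.0033,0,0,-0.025],[0,0,-0.0067,0,0,-0.05],[0,0,-0.0067,0,0,-0.06]]]'

```text
t: 5.8
tool_pos: [490.1, -130.6, 116.2]
ee_rot: [0.001, 0.91, 0.416, 0.001]
force: [-0.8, -0.2, 0.6]
finger_gap: 0.184
grip_force: 0.0
```

```bash
python3 - <<'E'
import pickle; from h import *;from bench import arm
s=arm.state();show(s)
r=arm.get_image("scene");d=pickle.load(open("im0.pkl","rb"))["scene"]
def edge(im):
    h=cv2.cvtColor(im,cv2.COLOR_RGB2HSV);m=(h[:,:,1]>130)&(h[:,:,0]<20)
    return [int(np.argmax(m[220:270,c]))+220 for c in range(218,244,4)]
print(edge(r["img"]))
pj=lambda z:(lambda q:(q/q[2])[:2].round(1))(P(d)@[489,-130,z,1]);print(pj(88.5),pj(78.5),pj(73.5))
w=arm.get_image('wrist');pickle.dump((s,w),open('w3.pkl','wb'))
a=cv2.resize(r["img"][190:285,180:310],(560,420),interpolation=cv2.INTER_CUBIC);
cv2.imwrite('pics/c3.png',cv2.resize(np.hstack([a,w["img"]])[:,:,::-1],(800,300)))
E
```

```text
t 5.8 pos [ 490.1 -130.6  116.2] yaw 0.857 F [-0.8 -0.2  0.6] M [0.01 0.01 0.01] gap 0.184 j [-0.4   0.37  1.84  0.    0.93  0.32]
[245, 246, 246, 246, 245, 243, 240]
[228.1 231.2] [228.4 234.1] [228.6 235.6]
```

View pics/c3.png

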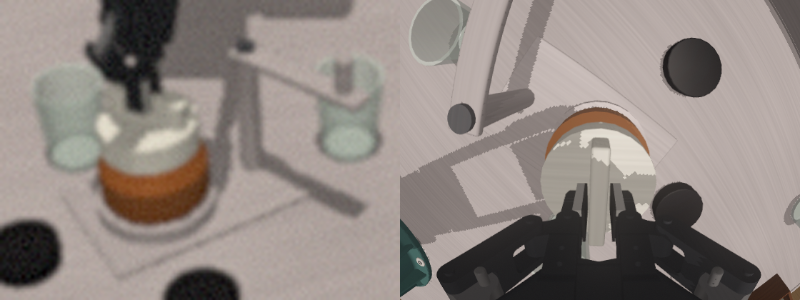

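The cap's edge is now 4 px down, so it is engaged and sinking. The force probably came from rubbing while I descended. I'll carry on slowly at constant height.

Scaled: -1 mm / 600 = -0.0017, 0.05 rad / 2 = 0.025.

Request:
nudge_tcp --rows '[[[-0.0017,0,0,0,0,0.025],[-0.0017,0,0,0,0,0.05],[-0.0017,0,0,0,0,0.075],[-0.0017,0,0,0,0,0.1],[-0.0017,0,0,0,0,0.125],[-0.0017,0,0,0,0,0.15]]]'

```text
t: 6.4
tool_pos: [488.6, -131.0, 115.4]
ee_rot: [-0.0, 0.962, 0.272, -0.0]
force: [0.2, 0.5, -0.6]
finger_gap: 0.178
grip_force: 0.5
```

```bash
python3 -c "
from h import *;from bench import arm
s=arm.state();show(s);print(to(s,489,-130,116,.05))"
```

```text
t 6.4 pos [ 488.6 -131.   115.4] yaw 0.551 F [ 0.2  0.5 -0.6] M [-0.04  0.01  0.01] gap 0.178 j [-0.4   0.37  1.84  0.    0.93  0.62]
(array([ 0.9, -0.7, -0.6]), array([-0.   ,  0.   ,  0.501]))
```

Smooth. Continuing.

Scaled: -0.5 mm / 600 = -0.0008, 0.33 rad / 2 = 0.165.

Request:
nudge_tcp --rows '[[[0,-0.0008,0,0,0,0.025],[0,-0.0008,0,0,0,0.05],[0,-0.0008,0,0,0,0.075],[0,-0.0008,0,0,0,0.1],[0,-0.0008,0,0,0,0.125],[0,-0.0008,0,0,0,0.15],[0,-0.0008,0,0,0,0.165]]]'

```text
t: 6.98
tool_pos: [488.3, -130.6, 115.4]
ee_rot: [-0.0, 0.994, 0.11, -0.0]
force: [0.8, 0.1, 0.4]
finger_gap: 0.18
grip_force: 0.4
```

```bash
python3 -c "
from h import *;from bench import arm
s=arm.state();show(s)"
```

```text
t 6.98 pos [ 488.3 -130.6  115.4] yaw 0.221 F [0.8 0.1 0.4] M [-0.01 -0.03  0.07] gap 0.18 j [-0.4   0.37  1.84  0.    0.93  0.95]
```

Request:
nudge_tcp --rows '[[[0,0,0,0,0,0.015],[0,0,0,0,0,0.03],[0,0,0,0,0,0.045],[0,0,0,0,0,0.045]]]'

```text
t: 7.32
tool_pos: [488.3, -130.6, 115.4]
ee_rot: [-0.0, 0.998, 0.067, -0.0]
force: [0.5, -0.0, -0.0]
finger_gap: 0.181
grip_force: 0.1
```

```bash
python3 - <<'E'
import pickle; from h import *;from bench import arm
s=arm.state();show(s)
r=arm.get_image("scene")
h=cv2.cvtColor(r["img"],cv2.COLOR_RGB2HSV);m=(h[:,:,1]>130)&(h[:,:,0]<20)
print([int(np.argmax(m[220:270,c]))+220 for c in range(218,244,4)])
E
```

```text
t 7.32 pos [ 488.3 -130.6  115.4] yaw 0.133 F [ 0.5 -0.  -0. ] M [0.08 0.   0.01] gap 0.181 j [-0.4   0.37  1.84  0.    0.93  1.04]
[245, 246, 247, 246, 245, 244, 241]
```

Continue in small steps until the stop is felt.

Scaled: 0.06 rad / 2 = 0.03.

Request:
nudge_tcp --rows '[[[0,0,0,0,0,0.015],[0,0,0,0,0,0.03],[0,0,0,0,0,0.03]]]'

```text
t: 7.62
tool_pos: [488.2, -130.6, 115.5]
ee_rot: [-0.0, 0.999, 0.037, -0.0]
force: [0.4, 0.7, -0.9]
finger_gap: 0.179
grip_force: 0.4
```

```bash
python3 -c "
from h import *;from bench import arm
s=arm.state();show(s)"
```

```text
t 7.62 pos [ 488.2 -130.6  115.5] yaw 0.075 F [ 0.4  0.7 -0.9] M [0.04 0.01 0.04] gap 0.179 j [-0.4   0.37  1.84  0.    0.93  1.1 ]
```

Request:
nudge_tcp --rows '[[[0,0,0,0,0,0.01],[0,0,0,0,0,0.02],[0,0,0,0,0,0.02]]]'

```text
t: 7.87
tool_pos: [488.2, -130.5, 115.5]
ee_rot: [-0.0, 1.0, 0.017, -0.0]
force: [0.5, 0.3, -1.2]
finger_gap: 0.182
grip_force: 4.2
```

```bash
python3 - <<'E'
import pickle; from h import *;from bench import arm
s=arm.state();show(s)
w=arm.get_image("wrist");pickle.dump((s,w),open('w4.pkl','wb'));cv2.imwrite('pics/w4.png',w['img'][:,:,::-1])
E
```

```text
t 7.87 pos [ 488.2 -130.5  115.5] yaw 0.035 F [ 0.5  0.3 -1.2] M [ 0.1  -0.02  0.13] gap 0.182 j [-0.4   0.37  1.84  0.    0.93  1.14]
```

View pics/w4.png

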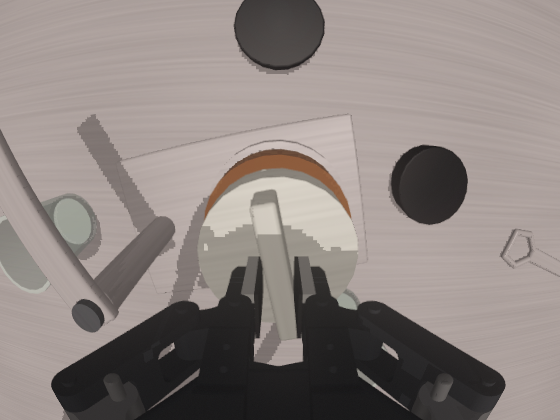

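The bar runs from (262,206) to (290,338), so it lags the tool by about 0.2 rad. The moment has started to rise, so the stop is reached. A small confirming push, then release.

Scaled: 0.02 rad / 2 = 0.01.

```bash
python3 - <<'E'
import pickle; from h import *
s,w=pickle.load(open("w4.pkl","rb"))
a,b=wpl(s,w,(263,206),124.5),wpl(s,w,(290,338),124.5);print(np.arctan2(*(a-b)[1::-1]),np.linalg.norm(a-b),(a+b)/2)
a,b=wpl(s,w,(351,115),6),wpl(s,w,(121,160),6);print("foot",np.arctan2(*(b-a)[1::-1])-np.pi/2)
E
```

```text
0.21077598427733074 72.81736685381237 [ 489.17032016 -130.50061007  124.5       ]
foot 0.20857505094658557
```

Request:
nudge_tcp --rows '[[[0,0,0,0,0,0.01],[0,0,0,0,0,0.01]]]'

```text
t: 8.08
tool_pos: [488.1, -130.5, 115.5]
ee_rot: [-0.0, 1.0, 0.007, -0.0]
force: [1.0, 0.9, -1.4]
finger_gap: 0.183
grip_force: 7.7
```

```bash
python3 -c "
from h import *;from bench import arm
s=arm.state();show(s)"
```

```text
t 8.08 pos [ 488.1 -130.5  115.5] yaw 0.015 F [ 1.   0.9 -1.4] M [ 0.12 -0.03  0.21] gap 0.183 j [-0.4   0.37  1.84  0.    0.93  1.16]
```

Bar yaw equals the foot-plate yaw (0.21), so the cap is home. Release, lift, then go to the peg.

Scaled: -0.17 rad / 2 = -0.085.

Request:
nudge_tcp --rows '[[[0,0,0,0,0,-0.05],[0,0,0,0,0,-0.085],[0,0,0,0,0,-0.085]]]' --finger_gap 0.35

```text
t: 8.33
tool_pos: [488.5, -130.8, 115.8]
ee_rot: [0.0, 0.996, 0.094, 0.0]
force: [-0.3, 0.6, 0.7]
finger_gap: 0.354
grip_force: 0.0
```

Request:
nudge_tcp --rows '[[[0,0,-0.025,0,0,0],[0,0,-0.075,0,0,0],[0,0,-0.1333,0,0,0],[0,0,-0.1583,0,0,0],[0,0,-0.1583,0,0,0]]]' --finger_gap 0.45

```text
t: 8.75
tool_pos: [491.1, -131.8, 214.7]
ee_rot: [0.002, 0.996, 0.092, 0.004]
force: [-0.4, -1.5, 0.4]
finger_gap: 0.445
grip_force: 0.0
```

```bash
python3 - <<'E'
import pickle; from h import *;from bench import arm
s=arm.state();show(s)
w=arm.get_image("wrist");pickle.dump((s,w),open('w5.pkl','wb'))
r=arm.get_image("scene");t=arm.get_image("top")
h=cv2.cvtColor(r["img"],cv2.COLOR_RGB2HSV);m=(h[:,:,1]>130)&(h[:,:,0]<20)
print([int(np.argmax(m[220:270,c]))+220 for c in range(218,244,4)])
print(to(s,561,27.5,205,.567))
E
```

```text
t 8.75 pos [ 491.1 -131.8  214.7] yaw 0.183 F [-0.4 -1.5  0.4] M [ 0.    0.01 -0.03] gap 0.445 j [-0.4   0.24  1.73  0.    1.16  0.99]
[245, 246, 247, 246, 246, 244, 241]
(array([  97.7, -144. ,    9.8]), array([ 0.006, -0.006, -0.384]))
```

Scaled: -144 mm / 600 = -0.24, -115 mm / 600 = -0.1917, -0.384 rad / 2 = -0.192.

Request:
nudge_tcp --rows '[[[0.0333,-0.0483,0,0,0,-0.04],[0.065,-0.0967,0,0,0,-0.08],[0.0983,-0.1433,0,0,0,-0.12],[0.13,-0.1917,0,0,0,-0.16],[0.1633,-0.24,0.0083,0,0,-0.192],[0.1633,-0.24,0.0083,0,0,-0.192],[0.1633,-0.24,0.0083,0,0,-0.192],[0.1633,-0.24,0.0083,0,0,-0.192]]]'

```text
t: 9.57
tool_pos: [556.7, 28.9, 204.0]
ee_rot: [-0.0, 0.96, 0.281, -0.002]
force: [-0.0, -0.1, -0.4]
finger_gap: 0.451
grip_force: 0.0
```

```bash
python3 - <<'E'
import pickle; from h import *;from bench import arm
s=arm.state();show(s)
w=arm.get_image("wrist");pickle.dump((s,w),open('w6.pkl','wb'));cv2.imwrite('pics/w6.png',w['img'][:,:,::-1])
print(to(s,561,27.5,146,.567))
E
```

```text
t 9.57 pos [556.7  28.9 204. ] yaw 0.57 F [-0.  -0.1 -0.4] M [-0.01  0.02 -0.  ] gap 0.451 j [-0.07  0.33  1.63 -0.    1.18  0.93]
(array([ 3. ,  3.6, 58. ]), array([-0.002,  0.003,  0.003]))
```

View pics/w6.png

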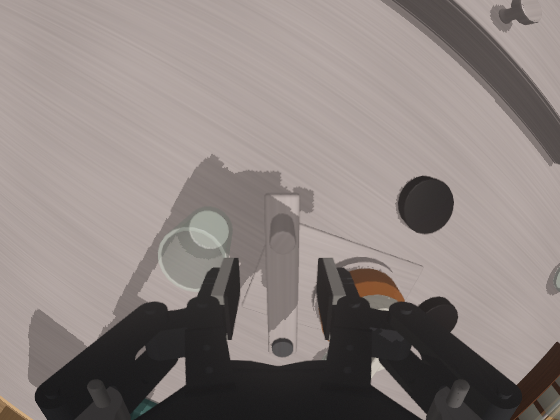

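The peg top is at (283,240), between the fingers (columns 238 and 320), and the arm lies along the tool's x axis.

```bash
python3 - <<'E'
import pickle; from h import *
s,w=pickle.load(open("w6.pkl","rb"))
p=wpl(s,w,(283.5,241),171);h=wpl(s,w,(283,347),140);print(p,h,to(s,p[0],p[1],147,.567),np.hypot(*(p-h)[:2]),np.arctan2(*(p-h)[1::-1]))
E
```

```text
[560.64358165  28.0003323  171.        ] [468.94911815 -31.8944148  140.        ] (array([ 3.,  3., 57.]), array([-0.002,  0.003,  0.003])) 109.52285316744339 0.5786209084292177
```

Scaled: 57 mm / 600 = 0.095, 45 mm / 600 = 0.075.

Request:
nudge_tcp --rows '[[[0.005,0.005,0.025,0,0,0],[0.005,0.005,0.05,0,0,0],[0.005,0.005,0.075,0,0,0],[0.005,0.005,0.095,0,0,0],[0.005,0.005,0.095,0,0,0]]]'

```text
t: 10.03
tool_pos: [559.6, 26.7, 146.1]
ee_rot: [-0.001, 0.96, 0.28, -0.003]
force: [-0.6, 1.2, -0.4]
finger_gap: 0.454
grip_force: 0.0
```

Request:
nudge_tcp --rows '[[[0,0,0,0,0,0],[0,0,0,0,0,0]]]' --finger_gap 0.28

```text
t: 10.2
tool_pos: [562.3, 27.2, 149.2]
ee_rot: [0.0, 0.96, 0.28, 0.0]
force: [-1.0, 0.7, -0.2]
finger_gap: 0.279
grip_force: 0.0
```

```bash
python3 - <<'E'
from h import *;from bench import arm
s=arm.state();show(s)
for a in np.arange(.575,-1.42,-.2): print(round(a,2),*to(s,468.5+110*np.cos(a),-32+110*np.sin(a),147,a))
E
```

```text
t 10.2 pos [562.3  27.2 149.2] yaw 0.568 F [-1.   0.7 -0.2] M [ 0.02 -0.03  0.01] gap 0.279 j [-0.07  0.39  1.69 -0.    1.06  0.93]
0.57 [-0.9 -1.3  2.2] [ 0.    -0.    -0.007]
0.37 [-3.  20.6  2.2] [ 0.    -0.     0.193]
0.17 [-9.3 41.6  2.2] [ 0.    -0.     0.393]
-0.03 [-19.7  61.    2.2] [ 0.    -0.001  0.593]
-0.23 [-33.8  77.9   2.2] [ 0.    -0.001  0.793]
-0.43 [-50.9  91.6   2.2] [ 0.    -0.001  0.993]
-0.63 [-70.4 101.7   2.2] [ 0.000e+00 -1.000e-03  1.193e+00]
-0.83 [-91.5 107.7   2.2] [-0.000e+00 -1.000e-03  1.393e+00]
-1.03 [-113.4  109.4    2.2] [-0.000e+00 -1.000e-03  1.593e+00]
-1.23 [-135.2  106.7    2.2] [-0.000e+00 -1.000e-03  1.793e+00]
```

Scaled: 92 mm / 600 = 0.1533, 85 mm / 600 = 0.1417, 1 rad / 2 = 0.5.

Request:
nudge_tcp --rows '[[[-0.0017,0.0167,0.0017,0,0,0.05],[-0.005,0.035,0.0017,0,0,0.1],[-0.01,0.0533,0.0017,0,0,0.15],[-0.015,0.07,0.0017,0,0,0.2],[-0.0233,0.0867,0.0017,0,0,0.25],[-0.0333,0.1017,0.0017,0,0,0.3],[-0.0433,0.1167,0.0017,0,0,0.35],[-0.0567,0.13,0.0017,0,0,0.4],[-0.07,0.1417,0.0017,0,0,0.45],[-0.085,0.1533,0.0017,0,0,0.5]]]'

```text
t: 11.03
tool_pos: [569.7, -77.7, 148.9]
ee_rot: [-0.0, 0.976, -0.216, 0.001]
force: [-0.2, 1.2, 0.5]
finger_gap: 0.28
grip_force: 0.3
```

```bash
python3 - <<'E'
from h import *;from bench import arm
s=arm.state();show(s)
for a in np.arange(-.5,-1.42,-.1): print(round(a,2),*to(s,468.5+110*np.cos(a),-32+110*np.sin(a),147,a))
E
```

```text
t 11.03 pos [569.7 -77.7 148.9] yaw -0.436 F [-0.2  1.2  0.5] M [0.07 0.02 0.05] gap 0.28 j [-0.26  0.41  1.66  0.    1.07  1.75]
-0.5 [-1.3  8.3  1.9] [-0.001 -0.002  0.064]
-0.6 [-2.6 19.3  1.9] [-0.001 -0.002  0.164]
-0.7 [-4.9 30.   1.9] [-0.001 -0.002  0.264]
-0.8 [-8.3 40.5  1.9] [-0.001 -0.002  0.364]
-0.9 [-12.7  50.5   1.9] [-0.001 -0.002  0.464]
-1.0 [-18.1  60.1   1.9] [-0.002 -0.002  0.564]
-1.1 [-24.5  69.1   1.8] [-0.002 -0.002  0.664]
-1.2 [-31.7  77.4   1.8] [-0.002 -0.002  0.764]
-1.3 [-39.7  85.    1.8] [-0.002 -0.002  0.864]
-1.4 [-48.4  91.7   1.7] [-0.002 -0.002  0.964]
```

Scaled: 90 mm / 600 = 0.15, 85 mm / 600 = 0.1417, 0.93 rad / 2 = 0.465.

Request:
nudge_tcp --rows '[[[-0.0017,0.0133,0,0,0,0.03],[-0.005,0.0317,0,0,0,0.08],[-0.0083,0.05,0,0,0,0.13],[-0.0133,0.0667,0,0,0,0.18],[-0.0217,0.0833,0,0,0,0.23],[-0.03,0.1,0,0,0,0.28],[-0.04,0.115,0,0,0,0.33],[-0.0533,0.1283,0,0,0,0.38],[-0.0667,0.1417,0,0,0,0.43],[-0.0767,0.15,0,0,0,0.465]]]'

```text
t: 11.87
tool_pos: [489.5, -140.4, 148.9]
ee_rot: [-0.0, 0.776, -0.631, 0.001]
force: [1.9, 0.5, 0.8]
finger_gap: 0.279
grip_force: 0.3
```

```bash
python3 - <<'E'
from h import *;from bench import arm
s=arm.state();show(s);a=-1.375
print(*to(s,468.5+110*np.cos(a),-32+110*np.sin(a),147,a))
E
```

```text
t 11.87 pos [ 489.5 -140.4  148.9] yaw -1.366 F [1.9 0.5 0.8] M [ 0.04 -0.06 -0.02] gap 0.279 j [-0.42  0.32  1.8  -0.    1.01  2.52]
[-0.4 -0.5  1.9] [-0.002 -0.001  0.009]
```

Scaled: 2 mm / 600 = 0.0033.

Request:
nudge_tcp --rows '[[[0,0.0033,0,0,0,0],[0,0.0033,0,0,0,0],[0,0.0033,0,0,0,0]]]'

```text
t: 12.12
tool_pos: [488.2, -140.2, 148.3]
ee_rot: [-0.0, 0.778, -0.628, 0.001]
force: [-0.2, 0.4, 0.5]
finger_gap: 0.279
grip_force: 0.0
```

Request:
nudge_tcp --rows '[[[0,-0.0017,0,0,0,0],[0,-0.0017,0,0,0,0],[0,-0.0017,0,0,0,0]]]' --finger_gap 0.5

```text
t: 12.37
tool_pos: [489.0, -139.6, 147.6]
ee_rot: [-0.0, 0.778, -0.628, 0.0]
force: [-0.9, 0.8, 0.4]
finger_gap: 0.497
grip_force: 0.0
```

Request:
nudge_tcp --rows '[[[0,0,-0.025,0,0,0],[0,0,-0.075,0,0,0],[0,0,-0.1333,0,0,0],[0,0,-0.1667,0,0,0],[0,0,-0.1667,0,0,0],[0,0,-0.1667,0,0,0]]]'

```text
t: 12.87
tool_pos: [489.5, -139.9, 248.8]
ee_rot: [-0.0, 0.778, -0.629, 0.001]
force: [-0.7, -0.1, -1.1]
finger_gap: 0.496
grip_force: 0.0
```

```bash
python3 - <<'E'
import pickle; from h import *;from bench import arm
s=arm.state();show(s)
w=arm.get_image("wrist");pickle.dump((s,w),open('w7.pkl','wb'));cv2.imwrite('pics/w7.png',w['img'][:,:,::-1])
E
```

```text
t 12.87 pos [ 489.5 -139.9  248.8] yaw -1.36 F [-0.7 -0.1 -1.1] M [ 0.03 -0.01  0.  ] gap 0.496 j [-0.41  0.21  1.68  0.    1.25  2.52]
```

View pics/w7.png

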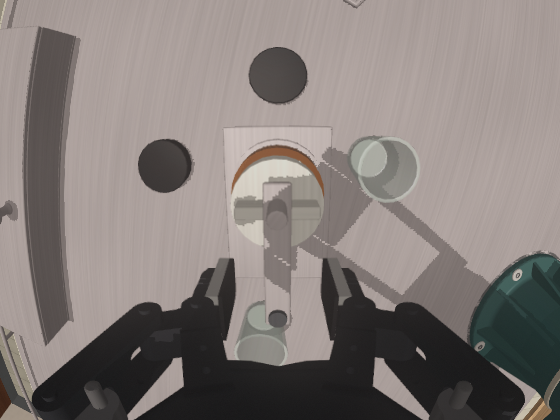

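The arm lies over the cap, with the pivot at (277,318) and the peg at (276,218). The bar crosses it squarely at row 211, and the foot plate lines up with the arm. The gripper is clear, so I'll hand it in.

```bash
python3 -c "
from bench import arm;print(arm.close_job())"
```

```text
the job is handed in; nothing more can be done
None
```

I handed the job in at about 13 s with the cap screwed home (yaw matches the jar's stop), the keeper arm over its middle at about 1.56 rad, and the robot clear; `close_job` returned no verdict. On the way there was a brief 19 N downward press on the cap while screwing forward, and I never steered near the tumblers, tins or opener.

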